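# Take the red T-wrench off its latched hook

## Robot

A 6-joint arm with a two-finger parallel gripper is mounted at the origin on a cart in front of the work surface, level with it; the furniture and walls round the work are solid. World frame = base frame: x ahead of the robot, y to its left, z up, the work surface at z = 0. Lengths are in m, angles in rad, forces in N, time in s.
With the tool pointing down it reaches from about 0.15 to 0.775 m from the base axis. Payload 6.1 kg.
Tool frame: the origin (TCP) lies between the finger pads; the fingertips stand 8 mm ahead of it and the grasp point (between the pads) lies 11 mm behind it; z points along the fingers, y is the line along which they close (so a half turn about z gives the same grasp; the last joint's range is limited). The gripper opens to 85 mm and grips with 20 to 120 N. Pads are 22 mm wide; open, the fingers measure 114 mm over their backs; the gripper's body (76 mm by 85 mm) begins 54 mm behind the grasp point. The pads swing forward as they close: fully open they stand 13 mm farther back than shut.
Start: joints at [-1.177, 0.126, -0.04, 1.405, 0, 1.571], TCP at [0.201, -0.485, 0.239] pointing down, gripper open.
Joint ranges: [-2.72, 2.72], [-0.95, 1.95], [-1.27, 1.35], [-1.78, 2.02], [-1.46, 1.47], [-3.14, 3.14]. Speed limits (rad/s): [2.39, 2.39, 3.01, 3.14, 3.14, 3.14].

## Interface

Orientations are given as a rotation vector (axis times angle).
In Python, from cell import env gives the robot as it stands.
- The arm moves only by the tool servo_tool, never from a script. Its argument "increments" is one flat list of numbers, 6 for each row, row after row: the shift along the tool's x, y, z in cm, then the turn, a rotation vector about the tool's x, y, z in rad. A call has 1 to 8 rows; each row is the pose to reach, as a shift and turn from the pose commanded when the call began, along the tool's axes at that moment; what a row does not reach only later rows make up. A row lasts 1/8 s, in which the tool goes at most 62.5 mm and 10.7 degrees, less where a joint would pass 70% of its speed; a pose out of reach is approached as far as the arm can. A call with a gripper value outside its range is refused whole. "jaw" is the finger opening in cm, from 0 to 8.54, set as the call begins (left out, the last holds). The fingers move at their own pace and stop on an object; "squeeze" is the grip in N (left out, the last holds). Time passes only in rows, so rows that repeat a pose let the fingers close. It gives the time, the measured TCP pose, the force, the opening and the grip force at its end, in the units of the state.
- env.state(): the state, without advancing time (a new reading comes with each control period).
- env.snapshot(name): name is "scene" or "side" or "wrist"; returns (picture, depth): 480x640x3 uint8, blue, green, red; 480x640 float32, m along the optical axis (not along the pixel's ray), 0 where there is no reading.
- env.camera_info(name): a dict with "camera_matrix" (3x3 intrinsics, pixels), "origin" and "attitude" of the camera in the world. Camera axes: x right, y down, z forward; pixel columns grow to the right and rows downward; lengths in m; the calibration is good to about 2 mm. A picture is of the moment at which its call begins: read the wrist's pose just before it. camera_info takes no time and is no camera call; for the wrist camera it gives the pose at the moment of the call.
- env.finish_job(): hands the job in; it is judged then, once.
The state is a dict: "t": time; "joints": joint angles; "qd": joint speeds; "joint_torque": joint torques, N m; "eef_pos": TCP position; "orientation": TCP orientation; "force": force on the tool from outside, world axes, zero at the start; "torque": the same for the moment, N m; "finger_gap": finger opening in m; "finger_force": force on a finger pad.
Only numpy, scipy, OpenCV 4.12 (cv2) and the standard library are available. Lean on these libraries where they do the work, as an engineer would, in place of code of your own. Each camera call takes 0.05 s, during which the arm holds its last target. There are 200 camera calls.

## Task

The red T-handle wrench hangs on a double hook behind a sprung keeper. Push its yellow-tabbed keeper sideways until it snaps fully open, then lift the red wrench up off the hook and stand it in the off-white pot, shank down, with its cross bar resting across the rim, and let go. Leave the blue wrench hanging on its hook and the pot standing upright.

Things in the scene. Friction and masses are not known exactly. Their poses are not given: they have to be found in the camera images.
- red_wrench: Red T-handle wrench, 0.2 kg. Origin: middle of its cross bar (14 mm thick, 132 mm long, along y), 130 mm above the bench while hanging. Red grip block on the bar's middle: 24 mm along x, 30 along y, from 6 mm below to 22 mm above the origin. Shank along -z, at most 20 mm wide, foot 100 mm below. Grip the block from above, fingers closing along x, fingertips about level with the origin.
- tab_red (a point): Yellow thumb tab (28 mm along x, 8 thick, 164-186 mm above the bench; point at 178) on the red wrench's keeper, a 12 mm arm, top at 164 mm, over the grip block. z up; the arm turns about an upright pin 55 mm away along +x and ends 45 mm away along -x. Opens only to the +y it has when shut (robot's left), 1.6 rad; an over-centre spring resists with up to 5 N, past 0.8 rad it snaps and stays open.
- pot: Loose upright off-white round pot, 74 mm wide, 125 mm high, open at the top (mouth about 55 mm wide inside), 0.6 kg. Origin: centre of its underside; z up. With the wrench's bar across its rim the bar's middle is about 132 mm above the bench.
- blue_wrench: The same wrench in blue on a second, equal hook; leave it. Each hook: two level prongs 36 mm either side of the shank carry the bar (top 123 mm above the bench), with upturned tips (to 144 mm) on the robot's side of the bar; a crosspiece joins them 67 mm behind the bar. With the keeper open the wrench lifts straight up.
There are look-alikes about, which are no part of the job. What is shaped like the red_wrench but green is not meant.

How it is judged:
On the way, in this order (a step that is already met when the one before it is completed fails the run):
1. the red wrench's keeper is snapped open while the wrench still hangs on its hook (distance of tab_red from where it was at the start of the episode above 0.065 m and distance of red_wrench from where it was at the start of the episode below 0.03 m), for 0.2 s.
2. the red wrench is lifted clear of the hook (height (world z) of red_wrench above 0.18 m), for 0.1 s.
At the end, for the whole second after the job is handed in: The red wrench stands at rest in the pot, shank down (within 0.3 rad of upright), its bar across the rim (its middle 120 to 145 mm above the bench and within 35 mm of the pot's axis); the pot stands upright on the bench; the blue wrench still hangs where it was (within 30 mm) (horizontal distance between red_wrench and pot below 0.035 m and height (world z) of red_wrench between 0.12 and 0.145 m and angle between red_wrench's own z axis and vertical below 0.3 rad and angle between pot's own z axis and vertical below 0.1 rad and height (world z) of pot below 0.01 m and linear speed of red_wrench below 0.03 m/s and distance of blue_wrench from where it was at the start of the episode below 0.03 m); the robot touches nothing.
It fails at once if the blue wrench is knocked or lifted off (moved more than 30 mm) (distance of blue_wrench from where it was at the start of the episode above 0.03 m).
It fails at once if the pot is tipped over (angle between pot's own z axis and vertical above 0.5 rad).
It also fails if it takes over 56 s, if anything falls off the work surface, if the arm or the gripper's body presses on something with over 40 N, if the wrist force passes 120 N, or if a joint passes its speed limit or range.

## Working session

There is one attempt and no reset: what is moved stays moved. The work goes in short steps, Python scripts to look and compute and a tool call to move; the robot and the scene stay as the last step left them, time stands still between calls to the robot, and variables do not carry over. Pictures are saved under pics/ and viewed, at most 10 in all, crops included, and the job is handed in when it is done.

Besides the shell and the picture viewer there is one more tool, called after "Emit:" as name(argument=value, ...) on one line, values as JSON. servo_tool: Moves the arm, as the interface text tells. Its arguments: {"type":"object","properties":{"increments":{"type":"array","items":{"type":"number"}},"jaw":{"type":"number"},"squeeze":{"type":"number"}},"required":["increments"]}

```bash
mkdir -p pics; cat > h.py <<'E'
import numpy as np, cv2
from cell import env
from scipy.spatial.transform import Rotation as R
def cam(n):
    c=env.camera_info(n); K=np.array(c["camera_matrix"]); A=np.array(c["attitude"]); 
    A=R.from_rotvec(A).as_matrix() if A.size==3 else A
    return K,np.array(c["origin"]),A
def pts(n,d):
    K,o,A=cam(n); v,u=np.mgrid[:480,:640]
    r=np.stack([(u-K[0,2])/K[0,0],(v-K[1,2])/K[1,1],np.ones_like(u)],-1)*d[...,None]
    return r@A.T+o
E
python3 - <<'E'
from h import *
print(env.state())
for n in ("scene","side"):
    print(env.camera_info(n))
    p,d=env.snapshot(n); cv2.imwrite(f"pics/{n}0.png",p); np.save(f"{n}0.npy",d)
E
```

```text
{'t': 0.0, 'joints': array([-1.17701606e+00,  1.26372691e-01, -4.06234247e-02,  1.40540609e+00,
       -2.63567467e-05,  1.57081554e+00]), 'qd': array([ 0.00013138,  0.0003365 ,  0.00119089, -0.00056041, -0.00208262,
        0.00143874]), 'joint_torque': array([ 3.19376295e-05, -4.35914719e+01,  3.52923882e+01,  1.72302575e-02,
        5.47415220e-05,  1.13144429e-05]), 'eef_pos': array([ 0.20127055, -0.48444776,  0.23852524]), 'orientation': array([-3.07936254e+00, -6.14223311e-01,  5.33811856e-04]), 'force': array([-0.64055457, -0.29707555, -0.79218587]), 'torque': array([-0.03442732,  0.02124679, -0.01799114]), 'finger_force': 0.0, 'finger_gap': 0.08523828951226313}
{'camera_matrix': array([[439.40370472,   0.        , 320.64307292],
       [  0.        , 439.40370472, 244.83951865],
       [  0.        ,   0.        ,   1.        ]]), 'origin': array([0.13335576, 0.45753866, 0.7033474 ]), 'attitude': array([-0.95835045,  2.46130803, -1.10550205])}
{'camera_matrix': array([[497.20311346,   0.        , 316.4120063 ],
       [  0.        , 497.20311346, 234.60317728],
       [  0.        ,   0.        ,   1.        ]]), 'origin': array([0.25549317, 0.5782396 , 0.70430766]), 'attitude': array([-0.66027029,  2.64117264, -1.13877226])}
```

View pics/scene0.png

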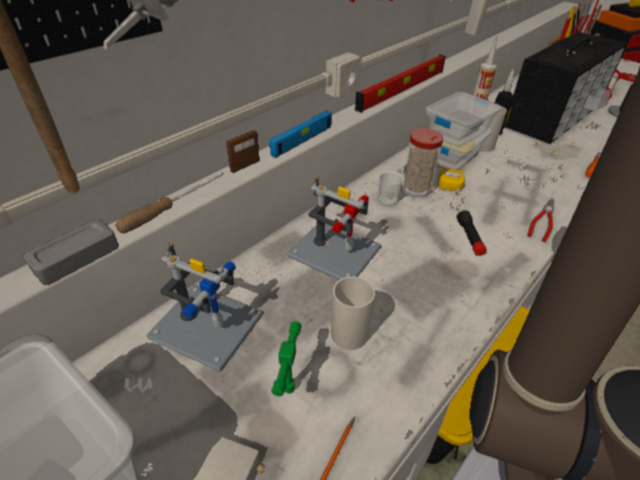

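View pics/side0.png

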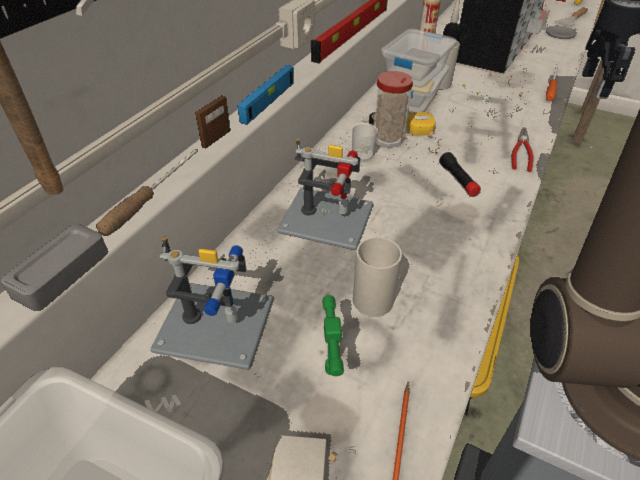

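The scene view shows the red wrench at (350,213) with its yellow tab at (344,192), the blue wrench at (208,287) with its tab at (197,265), the pot at (353,310), and a green look-alike lying at (288,360). The side view has the same things: red wrench (345,172), red tab (335,151), pot (377,275).
Look-alikes for the red wrench are the green one, the red torch tip (480,250), the red level and the red jar lid. Look-alikes for the tab are blue's tab and the yellow tape measure (452,180). Look-alikes for the pot are the clear glass (390,188) and the jar. I choose red wrench (350,213), tab (344,192) and pot (353,310).

```bash
python3 - <<'E'
from h import *
B={"scene":((300,170,380,260),(160,235,245,330),(325,270,380,355)),"side":((285,135,370,220),(155,235,250,315),(350,235,405,320))}
for n in B:
    p=cv2.imread(f"pics/{n}0.png"); d=np.load(f"{n}0.npy"); P=pts(n,d); h=cv2.cvtColor(p,cv2.COLOR_BGR2HSV)
    H,S,V=[h[...,i].astype(int) for i in range(3)]
    def rep(t,m,box):
        k=np.zeros((480,640),bool); k[box[1]:box[3],box[0]:box[2]]=1; m=m&k&(d>0); q=P[m]
        print(n,t,len(q),"med",np.median(q,0).round(3),"p2",np.percentile(q,2,0).round(3),"p98",np.percentile(q,98,0).round(3)); return m,q
    red=((H<8)|(H>172))&(S>150)&(V>70); yel=(H>18)&(H<32)&(S>170)&(V>110); blu=(H>100)&(H<125)&(S>150)
    m,q=rep("red",red,B[n][0]); q=q[(q[:,2]>.118)&(q[:,2]<.14)]; c=q[:,:2].mean(0);w,v=np.linalg.eigh(np.cov(q[:,:2].T)); print(" bar dir",v[:,1],c)
    m,q=rep("yel",yel,B[n][0]); w,v=np.linalg.eigh(np.cov(q[:,:2].T)); print(" dir",v[:,1])
    rep("blue",blu,B[n][1]); rep("yelB",yel,B[n][1])
    m,q=rep("pot",(P[...,2]>.117)&(P[...,2]<.132),B[n][2]);
    c,r=cv2.minEnclosingCircle((q[:,:2]*1000).astype(np.float32)); print(" pot circ",c,r)
p=cv2.imread("pics/side0.png"); cv2.imwrite("pics/crop.png",cv2.resize(p[130:250,270:410],None,fx=5,fy=5,interpolation=2))
E
```

```text
scene red 281 med [ 0.566 -0.128  0.139] p2 [ 0.555 -0.198  0.072] p98 [ 0.586 -0.075  0.153]
 bar dir [-0.15141566  0.98847018] [ 0.5661726  -0.11596482]
scene yel 116 med [ 0.594 -0.134  0.177] p2 [ 0.581 -0.138  0.166] p98 [ 0.648 -0.125  0.187]
 dir [-0.9970501  -0.07675351]
scene blue 499 med [0.609 0.202 0.138] p2 [0.592 0.135 0.076] p98 [0.636 0.257 0.153]
scene yelB 156 med [0.637 0.2   0.178] p2 [0.625 0.193 0.165] p98 [0.723 0.216 0.187]
scene pot 406 med [0.432 0.027 0.123] p2 [ 0.397 -0.01   0.117] p98 [0.468 0.062 0.127]
 pot circ (433.498046875, 25.858802795410156) 38.43339157104492
side red 345 med [ 0.569 -0.127  0.139] p2 [ 0.557 -0.199  0.073] p98 [ 0.59  -0.074  0.153]
 bar dir [-0.16572591  0.98617185] [ 0.56885143 -0.11423147]
side yel 130 med [ 0.594 -0.133  0.178] p2 [ 0.582 -0.136  0.166] p98 [ 0.606 -0.13   0.187]
 dir [-0.98876923 -0.14945037]
side blue 529 med [0.609 0.207 0.139] p2 [0.593 0.136 0.126] p98 [0.639 0.259 0.153]
side yelB 206 med [0.636 0.201 0.179] p2 [0.626 0.196 0.166] p98 [0.649 0.205 0.187]
side pot 494 med [0.432 0.032 0.124] p2 [ 0.397 -0.01   0.117] p98 [0.468 0.063 0.127]
 pot circ (434.4444885253906, 25.679414749145508) 38.84668731689453
```

View pics/crop.png

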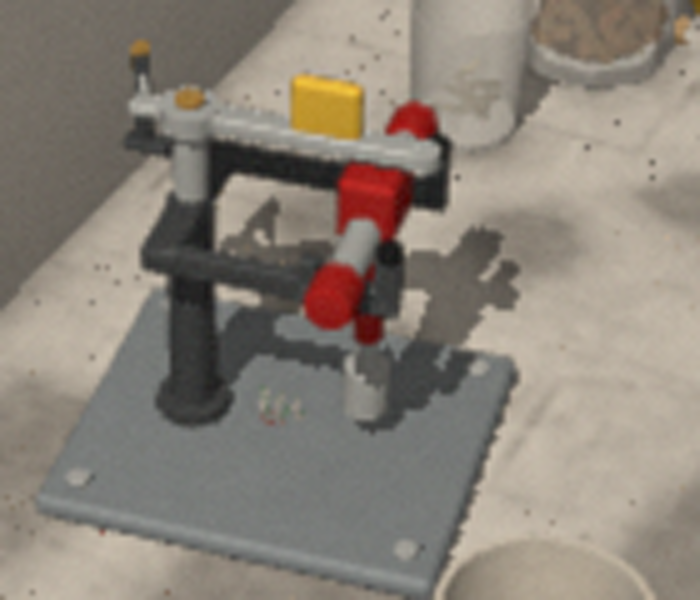

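The crop confirms the choice: the red bar and grip block sit under the grey keeper arm with its yellow tab, and the bar is yawed about 0.155 rad. Next I compute the move to the start of the push.

```bash
cat >> h.py <<'E'
YAW=0.155
X=np.array([np.cos(YAW),np.sin(YAW),0]); Y=np.array([-np.sin(YAW),np.cos(YAW),0])
def inc(p,yaw=YAW,flip=1):
    s=env.state(); Rc=R.from_rotvec(s["orientation"]); ty=flip*np.array([np.cos(yaw),np.sin(yaw),0]); z=np.array([0,0,-1.])
    Rt=R.from_matrix(np.stack([np.cross(ty,z),ty,z],1))
    return (100*Rc.inv().apply(np.array(p)-s["eef_pos"])).round(2),(Rc.inv()*Rt).as_rotvec().round(3)
E
python3 - <<'E'
from h import *
d=np.load("side0.npy");P=pts("side",d);q=P[70:150,370:412].reshape(-1,3);q=q[(q[:,2]>.05)&(q[:,0]<1)];print("jar",np.percentile(q,[2,50,98],0).round(3))
s=env.state();print(R.from_rotvec(s["orientation"]).as_matrix().round(3))
tab=np.array([.594,-.138,.176]); a=tab-.028*Y; print(a)
for f in (1,-1): print(inc(a+[0,0,.08],flip=f))
E
```

```text
jar [[ 0.571 -0.631  0.052]
 [ 0.604 -0.455  0.122]
 [ 0.648 -0.381  0.17 ]]
[[ 0.923  0.384 -0.001]
 [ 0.384 -0.923  0.001]
 [-0.    -0.001 -1.   ]]
[ 0.59832264 -0.16566432  0.176     ]
(array([ 48.9 , -14.21,  -1.72]), array([-1.000e-03, -1.000e-03, -1.332e+00]))
(array([ 48.9 , -14.21,  -1.72]), array([-1.00e-03,  1.00e-03,  1.81e+00]))
```

Emit:
servo_tool(increments=[10, -3, -2, 0, 0, -0.17, 20, -6, -2, 0, 0, -0.34, 30, -9, -2, 0, 0, -0.51, 36, -11, -2, 0, 0, -0.68, 42, -13, -2, 0, 0, -0.85, 48.9, -14.2, -1.7, 0, 0, -1.02, 48.9, -14.2, -1.7, 0, 0, -1.19, 48.9, -14.2, -1.7, 0, 0, -1.332], jaw=0)

```text
t: 1.1
eef_pos: [0.5915, -0.1709, 0.256]
orientation: [-2.036, -2.392, 0.001]
force: [1.9, -0.2, 0.4]
finger_gap: 0.0002
finger_force: 0.0
```

Emit:
servo_tool(increments=[0, 0, 0, 0, 0, 0, 0, 0, 0, 0, 0, 0])

```text
t: 1.35
eef_pos: [0.5899, -0.1722, 0.2556]
orientation: [-2.042, -2.386, 0.002]
force: [0.3, 0.4, -0.5]
finger_gap: 0.0
finger_force: 0.0
```

```bash
python3 - <<'E'
from h import *
print(env.camera_info("wrist"))
print(env.state())
p,d=env.snapshot("wrist"); cv2.imwrite("pics/w1.png",p); np.save("w1.npy",d)
P=pts("wrist",d); h=cv2.cvtColor(p,cv2.COLOR_BGR2HSV).astype(int);H,S,V=h[...,0],h[...,1],h[...,2]
yel=(H>18)&(H<32)&(S>170)&(V>110)&(P[...,2]>.16)&(P[...,2]<.195)&(d>0)
q=P[yel];print(len(q),np.percentile(q,[2,50,98],0).round(3)); print(cv2.minAreaRect((q[q[:,2]>.18][:,:2]*1000).astype(np.float32)))
red=((H<8)|(H>172))&(S>150)&(V>60)&(P[...,2]>.146)&(P[...,2]<.156)&(d>0)
q=P[red];print(len(q)); print(cv2.minAreaRect((q[:,:2]*1000).astype(np.float32)) if len(q) else 0)
a=np.array([.594,-.138,.176])-.028*Y
print(inc(a))
E
```

```text
{'camera_matrix': array([[340.07538765,   0.        , 319.64779814],
       [  0.        , 340.07538765, 236.16315278],
       [  0.        ,   0.        ,   1.        ]]), 'origin': array([ 0.5792812 , -0.10250755,  0.39018632]), 'attitude': array([2.8520082 , 0.2237012 , 0.02765477])}
{'t': 1.35, 'joints': array([-2.83814449e-01,  3.03508743e-01,  2.17696886e-01,  1.48661527e+00,
       -3.40050287e-04,  1.13170180e+00]), 'qd': array([-0.02656943, -0.02207371, -0.0107741 ,  0.00101108, -0.00103012,
        0.00057941]), 'joint_torque': array([ 1.26941264e+00, -5.36842561e+01,  3.52421594e+01, -1.03810723e-01,
        5.21257811e-02, -4.92739520e-03]), 'eef_pos': array([ 0.58994687, -0.1721827 ,  0.25564934]), 'orientation': array([-2.04157385e+00, -2.38602587e+00,  1.53996281e-03]), 'force': array([ 0.31043242,  0.40782663, -0.46662471]), 'torque': array([-0.01945686,  0.00479833, -0.03911662]), 'finger_force': 0.0, 'finger_gap': 3.832446578252772e-05}
616 [[ 0.582 -0.141  0.17 ]
 [ 0.593 -0.136  0.186]
 [ 0.606 -0.132  0.187]]
((593.769775390625, -136.86508178710938), (25.71034049987793, 6.96917200088501), 11.431363105773926)
584
((574.260009765625, -140.79443359375), (21.745346069335938, 28.198829650878906), 9.171344757080078)
(array([0.57, 0.98, 8.01]), array([-0.001, -0.   , -0.001]))
```

View pics/w1.png

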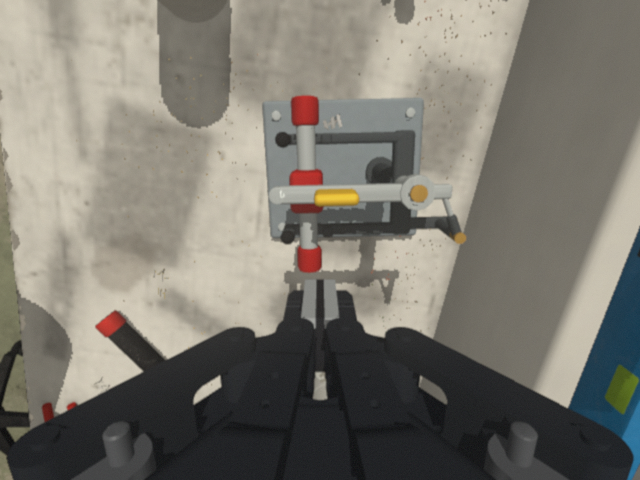

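The wrist view shows the tab at (336,197), the block at (306,190) under the keeper and the pin at (418,193). The fingers are on the −y side and lined up with the tab. I'll descend, then push along tool +x.

Emit:
servo_tool(increments=[0.5, 1.0, 3, 0, 0, 0, 0.5, 1.0, 6, 0, 0, 0, 0.5, 1.0, 8, 0, 0, 0, 0.5, 1.0, 8, 0, 0, 0])

```text
t: 1.9
eef_pos: [0.5973, -0.1669, 0.1753]
orientation: [-2.044, -2.382, 0.002]
force: [0.4, 0.6, -0.3]
finger_gap: 0.0001
finger_force: 0.0
```

Emit:
servo_tool(increments=[0.9, 0, 0, 0, 0, 0, 1.8, 0, 0, 0, 0, 0, 2.7, 0, 0, 0, 0, 0, 3.5, 0, 0, 0, 0, 0, 4.3, 0, 0, 0, 0, 0, 5.2, 0, 0, 0, 0, 0, 6, 0, 0, 0, 0, 0, 6, 0, 0, 0, 0, 0])

```text
t: 2.9
eef_pos: [0.5898, -0.1054, 0.1765]
orientation: [-2.041, -2.388, -0.001]
force: [0.9, 0.0, 0.6]
finger_gap: 0.0
finger_force: 0.0
```

```bash
python3 - <<'E'
from h import *
p,d=env.snapshot("side"); cv2.imwrite("pics/s2.png",cv2.resize(p[100:260,250:420],None,fx=3.5,fy=3.5))
print(env.state()["force"])
E
```

```text
[-0.03954818 -0.35123051 -0.0155052 ]
```

View pics/s2.png

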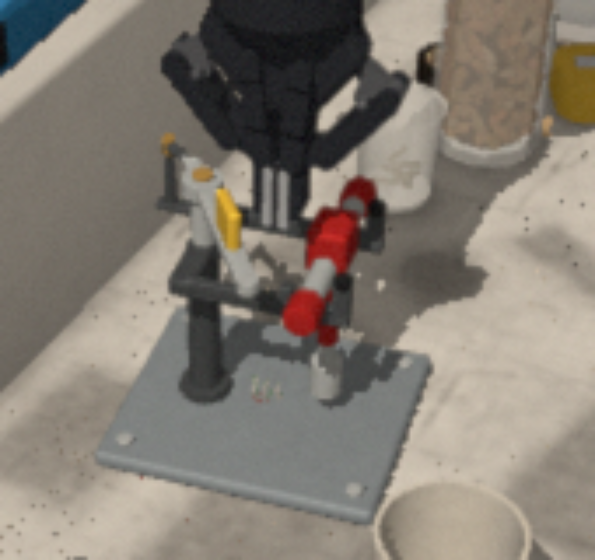

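The side crop shows the keeper swung open (tab at (228,220)) and the wrench still hanging. I'll rise, open the jaw and look again from above.

Emit:
servo_tool(increments=[0, 0, -4, 0, 0, 0, 0, 0, -8, 0, 0, 0, -1.0, -2, -8, 0, 0, 0, -3, -2, -8, 0, 0, 0, -3, -2, -8, 0, 0, 0, -3, -2, -8, 0, 0, 0], jaw=5)

```text
t: 3.7
eef_pos: [0.575, -0.1396, 0.2555]
orientation: [-2.043, -2.385, 0.0]
force: [0.2, 0.5, 0.5]
finger_gap: 0.0505
finger_force: 0.0
```

```bash
python3 - <<'E'
from h import *
p,d=env.snapshot("wrist"); cv2.imwrite("pics/w3.png",p)
P=pts("wrist",d); h=cv2.cvtColor(p,cv2.COLOR_BGR2HSV).astype(int);H,S,V=h[...,0],h[...,1],h[...,2]
yel=(H>18)&(H<32)&(S>170)&(V>110)&(P[...,2]>.16)&(P[...,2]<.195)&(d>0)
q=P[yel];print(len(q),np.median(q,0)) ; t=np.median(q,0)[:2]; print(np.linalg.norm(t-[.594,-.137]))
red=((H<8)|(H>172))&(S>150)&(V>60)&(d>0)
k=red&(P[...,2]>.146)&(P[...,2]<.156);q=P[k];r=cv2.minAreaRect((q[:,:2]*1000).astype(np.float32));print(len(q),r,np.median(q,0))
k=red&(P[...,2]>.125)&(P[...,2]<.142);q=P[k];c,w=q[:,:2].mean(0),np.linalg.eigh(np.cov(q[:,:2].T));print(c,w[1][:,1])
print(inc([r[0][0]/1e3,r[0][1]/1e3,.135]))
E
```

```text
551 [ 0.63912666 -0.07167714  0.18547568]
0.07939453064092616
1140 ((574.77587890625, -139.93238830566406), (22.58713150024414, 28.59341049194336), 10.744280815124512) [ 0.57454683 -0.13899164  0.15164482]
[ 0.5729498  -0.12968828] [-0.17570126  0.98444353]
(array([-0.06, -0.02, 12.06]), array([-0.001, -0.001, -0.   ]))
```

View pics/w3.png

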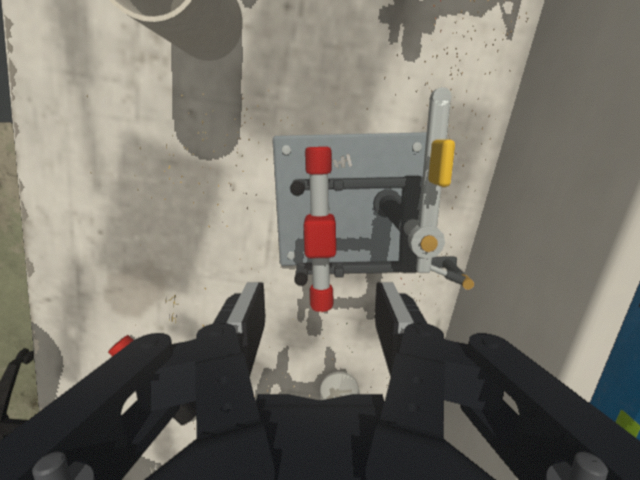

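The keeper is fully open: the tab is at (442,162), displaced 79 mm. The block is at (319,236) and lined up between the fingers, so I'll descend and grip.

Emit:
servo_tool(increments=[0, 0, 3, 0, 0, -0.02, 0, 0, 6, 0, 0, -0.02, 0, 0, 9, 0, 0, -0.02, 0, 0, 11, 0, 0, -0.02, 0, 0, 12, 0, 0, -0.02, 0, 0, 12, 0, 0, -0.02, 0, 0, 12, 0, 0, -0.02], jaw=4)

```text
t: 4.62
eef_pos: [0.5754, -0.1394, 0.1373]
orientation: [2.018, 2.406, 0.001]
force: [-0.2, 0.2, 0.3]
finger_gap: 0.0398
finger_force: 0.0
```

Emit:
servo_tool(increments=[0, 0, 0, 0, 0, 0, 0, 0, 0, 0, 0, 0, 0, 0, 0, 0, 0, 0, 0, 0, 0, 0, 0, 0, 0, 0, 0, 0, 0, 0], jaw=1.5, squeeze=50)

```text
t: 5.25
eef_pos: [0.5756, -0.1396, 0.1375]
orientation: [2.017, 2.406, 0.002]
force: [-0.3, 0.2, 6.0]
finger_gap: 0.0225
finger_force: 51.0
```

Emit:
servo_tool(increments=[0, 0, -2, 0, 0, 0, 0, 0, -4, 0, 0, 0, 0, 0, -6, 0, 0, 0, 0, 0, -9, 0, 0, 0, 0, 0, -12, 0, 0, 0, 0, 0, -14, 0, 0, 0, 0, 0, -14, 0, 0, 0])

```text
t: 6.12
eef_pos: [0.5753, -0.1395, 0.2773]
orientation: [2.018, 2.406, 0.001]
force: [-0.0, 0.1, -2.2]
finger_gap: 0.0231
finger_force: 50.1
```

```bash
python3 - <<'E'
from h import *
p,d=env.snapshot("side");P=pts("side",d); h=cv2.cvtColor(p,cv2.COLOR_BGR2HSV).astype(int);H,S,V=h[...,0],h[...,1],h[...,2]
m=(P[...,2]>.118)&(P[...,2]<.132);m[:235]=0;m[320:]=0;m[:,:350]=0;m[:,405:]=0
q=P[m];c,r=cv2.minEnclosingCircle((q[:,:2]*1000).astype(np.float32));print(c,r)
red=((H<8)|(H>172))&(S>150)&(V>60)&(d>0)&(P[...,2]>.2)&(P[...,0]<.65)&(P[...,1]>-.25);q=P[red];print(len(q),np.percentile(q,[2,50,98],0).round(3))
print(env.state()["eef_pos"],inc([.434,.026,env.state()["eef_pos"][2]]))
cv2.imwrite("pics/s4.png",p)
E
```

```text
(432.8428039550781, 25.639041900634766) 38.09089279174805
453 [[ 0.557 -0.185  0.214]
 [ 0.571 -0.127  0.278]
 [ 0.588 -0.074  0.293]]
[ 0.57495664 -0.13944785  0.27598793] (array([ 18.75, -11.  ,   0.  ]), array([-0.  , -0.  ,  0.02]))
```

View pics/s4.png

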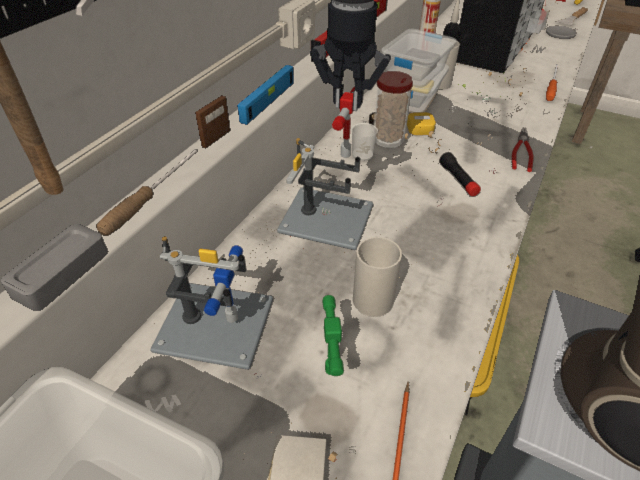

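The wrench is lifted upright at (345,110), and the pot (377,275) and blue wrench are unmoved. I'll carry it over the pot.

Emit:
servo_tool(increments=[4, -2.4, 0, 0, 0, 0, 8, -4.8, 0, 0, 0, 0, 12, -7.2, 0, 0, 0, 0, 15, -9, 0, 0, 0, 0, 17.5, -10.4, 0, 0, 0, 0, 18.7, -11.1, 0, 0, 0, 0, 18.7, -11.1, 0, 0, 0, 0, 18.7, -11.1, 0, 0, 0, 0])

```text
t: 7.18
eef_pos: [0.4335, 0.0249, 0.2759]
orientation: [-2.019, -2.407, 0.001]
force: [-0.4, -0.1, -3.1]
finger_gap: 0.0234
finger_force: 50.2
```

```bash
python3 - <<'E'
from h import *
print(env.state()["eef_pos"],inc([.4335,.026,.139],yaw=.177))
p,d=env.snapshot("side");P=pts("side",d); h=cv2.cvtColor(p,cv2.COLOR_BGR2HSV).astype(int);H,S,V=h[...,0],h[...,1],h[...,2]
m=(P[...,2]>.135)&(P[...,2]<.225)&(np.hypot(P[...,0]-.433,P[...,1]-.026)<.035)&(d>0)
for z in (.175,.19,.205,.22):
    k=m&(abs(P[...,2]-z)<.007); print(z,k.sum(),P[k].mean(0).round(4))
cv2.imwrite("pics/s5.png",cv2.resize(p[120:340,290:480],None,fx=2.7,fy=2.7))
E
```

```text
[0.43353644 0.02493359 0.27592484] (array([ 0.11,  0.02, 13.69]), array([-0.   ,  0.   , -0.002]))
0.175 72 [0.4312 0.031  0.176 ]
0.19 115 [0.4322 0.0289 0.1901]
0.205 44 [0.4319 0.0278 0.2049]
0.22 26 [0.4293 0.0272 0.2181]
```

View pics/s5.png

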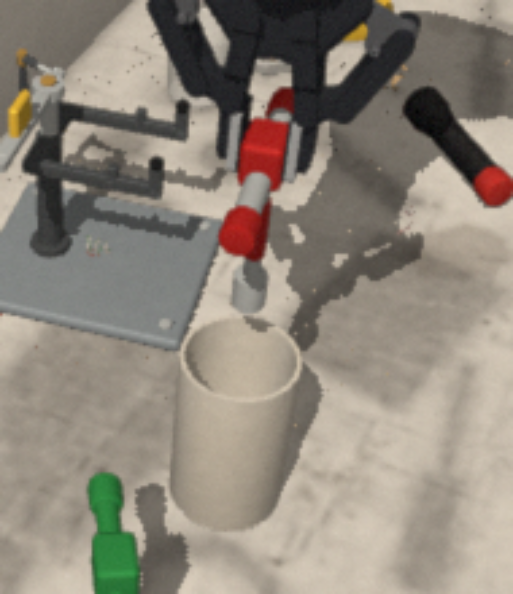

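The shank foot (248,290) hangs upright over the pot mouth (240,355). Lowering it in.

Emit:
servo_tool(increments=[0, 0, 2.5, 0, 0, 0, 0, 0, 5, 0, 0, 0, 0, 0, 7.5, 0, 0, 0, 0, 0, 10, 0, 0, 0, 0, 0, 12, 0, 0, 0, 0, 0, 13.2, 0, 0, 0, 0, 0, 13.2, 0, 0, 0])

```text
t: 8.1
eef_pos: [0.4328, 0.025, 0.1437]
orientation: [-2.019, -2.405, 0.002]
force: [-0.1, 0.2, -1.3]
finger_gap: 0.0233
finger_force: 50.1
```

Emit:
servo_tool(increments=[0, 0, 0.2, 0, 0, 0, 0, 0, 0.4, 0, 0, 0, 0, 0, 0.4, 0, 0, 0])

```text
t: 8.48
eef_pos: [0.4332, 0.0254, 0.1407]
orientation: [2.018, 2.407, 0.001]
force: [0.3, -0.8, -2.0]
finger_gap: 0.0229
finger_force: 50.1
```

Emit:
servo_tool(increments=[0, 0, 0.1, 0, 0, 0, 0, 0, 0.2, 0, 0, 0, 0, 0, 0.2, 0, 0, 0])

```text
t: 8.85
eef_pos: [0.4333, 0.0254, 0.1394]
orientation: [2.018, 2.406, 0.002]
force: [-1.8, 0.2, 5.5]
finger_gap: 0.0234
finger_force: 51.3
```

Contact with the rim (+5.5 N). Releasing to a modest opening, then going up.

Emit:
servo_tool(increments=[0, 0, 0, 0, 0, 0, 0, 0, 0, 0, 0, 0, 0, 0, 0, 0, 0, 0, 0, 0, 0, 0, 0, 0], jaw=4.5)

```text
t: 9.35
eef_pos: [0.433, 0.0254, 0.1383]
orientation: [-2.019, -2.407, 0.0]
force: [0.4, 0.6, 0.0]
finger_gap: 0.0453
finger_force: 0.0
```

Emit:
servo_tool(increments=[0, 0, -1, 0, 0, 0, 0, 0, -3, 0, 0, 0, 0, 0, -6, 0, 0, 0, 0, 0, -9, 0, 0, 0, 0, 0, -12, 0, 0, 0, 0, 0, -14, 0, 0, 0, 0, 0, -14, 0, 0, 0])

```text
t: 10.22
eef_pos: [0.4338, 0.0254, 0.2802]
orientation: [2.017, 2.405, 0.004]
force: [-0.6, -0.6, 1.1]
finger_gap: 0.045
finger_force: 0.0
```

```bash
python3 - <<'E'
from h import *
p,d=env.snapshot("side");P=pts("side",d); h=cv2.cvtColor(p,cv2.COLOR_BGR2HSV).astype(int);H,S,V=h[...,0],h[...,1],h[...,2]
red=((H<8)|(H>172))&(S>150)&(V>60)&(d>0)&(np.hypot(P[...,0]-.433,P[...,1]-.026)<.09)&(P[...,2]>.1);q=P[red];print(len(q),np.percentile(q,[2,50,98],0).round(3))
cv2.imwrite("pics/s6.png",p)
E
```

```text
528 [[ 0.416 -0.035  0.127]
 [ 0.429  0.037  0.142]
 [ 0.449  0.09   0.155]]
```

View pics/s6.png

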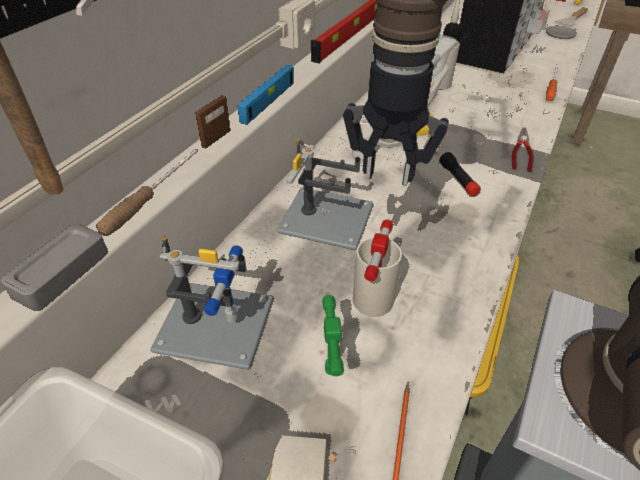

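The red wrench rests across the pot rim at (380,248), upright. The blue wrench is still hanging, the pot is standing and the arm is clear. Handing in.

```bash
python3 -c "
from cell import env
print(env.finish_job())"
```

```text
the job is handed in; nothing more can be done
None
```

I handed the job in at about 10 s of the 56 s allowed, and no verdict came back: the keeper snapped open, the red wrench stands in the pot with its bar across the rim, the blue wrench still hangs on its hook, and the arm is clear.

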